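# Slide a backing plate out of its feeder and lay it on the gluing stand

## Task

Get the thin brass backing plate out of its feeder block, where it lies flush in a shallow channel: press on it lightly with closed fingers and slide it out of the open front end until about a third of it hangs over the edge, still lying flat in the channel. Then take it by the overhanging end across its width, lift it clear and lay it gently on the raised rib of the gluing stand, lengthwise, centred and flat, and let go. Touch down slowly and press with about 0.8 kg of push, never twice that (it would mar the plate), do not drop the plate, and leave the glue bottle, the loose letter and the yellow tape where they are.

Things in the scene. Friction and masses are not known exactly. Their poses are not given: they have to be found in the camera images.
- plate: flat brass plate, 120 mm (x) by 40 mm (y) by 4 mm, 0.12 to 0.21 kg, origin at the centre of its underside. Starts in the feeder's channel, top flush with the block's top, its -x end 2 to 10 mm inside the open front. Hard, as is the block: a stiff arm builds up some 8 N per mm of overtravel, more if it lands faster than 10 mm/s; poses are 1 to 2 mm off, so feel the press (5 to 12 N).
- plate_front (a point): middle of the plate's front (-x) end face, at half its thickness, 60 mm from the plate's centre
- feeder: blue block on levelling feet, fixed, underside 4 to 16 mm above the table, 140 (x) by 84 (y) by 40 mm high, origin at the centre of its underside. A channel runs along x in its top: 43 mm wide, 4 mm deep (floor at 36), smooth (friction 0.24 to 0.36 on the plate, less than finger pads), open at the front (-x), closed by an 8 mm wall at the back. Space in front of it is free down to the table.
- feeder_front (a point): middle of the feeder's front top edge: 70 mm ahead (-x) of its centre, 40 mm above its underside
- stand: gluing stand, fixed: plywood foot 130 mm (x) by 90 mm (y) by 8 mm, on it in the middle a dark rib 110 mm long (x) by 26 mm wide (y), rubber-topped, its top 30 mm above the table. Origin at the centre of the underside. The plate is to lie along the rib (either way round) and stands out 7 mm on both long sides, so that fingers can pass beside the rib (22 mm deep down to the foot).
- stand_top (a point): centre of the rib's top face, 30 mm above the stand's origin
- glue_bottle: white glue bottle with red tip, 34 mm across, 100 mm tall, stands upright; origin at the centre of its underside; leave alone
- letter_e: loose black and white acrylic letter E, 48x40x18 mm, origin at the centre of its underside; leave alone
- tape_yellow: yellow tape roll lying flat, 64 mm across, 19 mm high, origin at the centre of its underside; leave alone
Mind the look-alikes: they are no part of the job. Several things have the shape of the plate; the one meant has the colours described above.

How it is judged:
By the outcome, as a careful person would: the job done as asked, in the order asked, and still so for the second after the job is handed in, with the robot touching nothing.
It also fails if it takes over 61 s, if anything falls off the work surface, if the arm or the gripper's body presses on something with over 40 N, if the wrist force passes 120 N, or if a joint passes its speed limit or range.

## Robot

A 7-joint arm with a two-finger parallel gripper is mounted at the origin on the work surface; the furniture and walls round the work are solid. World frame = base frame: x ahead of the robot, y to its left, z up, the work surface at z = 0. Lengths are in m, angles in rad, forces in N, time in s.
With the tool pointing down it reaches from about 0.4 to 0.85 m from the base axis. Payload 10.4 kg.
Tool frame: the origin (TCP) lies midway between the tips of the shut fingers; the grasp point (between the pads) lies manip.grip_depth behind it (manip.grip_depth is the distance from the TCP to the grasp point, in m); z points along the fingers, x is the direction in which the jaws open and shut, and the axes are right-handed (so a half turn about z gives the same grasp; the last joint's range is limited). The gripper opens to 85 mm and grips with 20 to 120 N. Pads are 22 mm wide; open, the fingers measure 114 mm over their backs; the gripper's body (76 mm by 85 mm) begins 54 mm behind the grasp point. The pads swing forward as they close: fully open they stand 13 mm farther back than shut.
Start: joints at [1.209, 0.332, -0.065, 1.46, 0.022, 1.35, -0.088], TCP at [0.208, -0.589, 0.231] pointing down, gripper open.
Joint ranges: [-2.6, 2.6], [-0.5, 2.12], [-1.47, 1.34], [0.16, 2.42], [-1.27, 4.41], [0.06, 2.06], [-2.6, 2.6]. Speed limits (rad/s): [2.22, 2.22, 2.79, 2.79, 3.14, 3.14, 3.14].

## Interface

Orientations are given as a unit quaternion [x, y, z, w].
In Python, from workcell import manip gives the robot as it stands. The module is installed in compiled form; this text tells all that it offers.
- The arm moves only by the tool send_rows, never from a script. Its argument "steps" is a list of rows, each a list of 2 entries, a list of its own where there are three numbers: the shift along the tool's x, y, z in m, then the turn about the tool's z in rad. In form: [[[x, y, z], spin], ...]. A call has exactly 8 rows; each row is the pose to reach, as a shift and turn from the pose commanded when the call began, along the tool's axes at that moment; what a row does not reach only later rows make up. A row lasts 1/8 s, in which the tool goes at most 62.5 mm and 10.7 degrees, less where a joint would pass 70% of its speed; a pose out of reach is approached as far as the arm can. A call with a gripper value outside its range is refused whole. "hand" is the opening, from 0 (shut) to 1 (fully open), set as the call begins (left out, the last holds). The fingers move at their own pace and stop on an object; "force" is the grip in N (left out, the last holds). Time passes only in rows, so rows that repeat a pose let the fingers close, or fill a call up. It gives the time, the measured TCP pose, the force and the opening at its end, in the units of the state.
- manip.get_obs(): the state, without advancing time (a new reading comes with each control period).
- manip.camera(name): name is "scene" or "side" or "wrist"; returns (picture, depth): 384x512x3 uint8, red, green, blue; 384x512 float32, m along the optical axis (not along the pixel's ray), 0 where there is no reading.
- manip.camera_info(name): a dict with "intrinsics" (3x3 intrinsics, pixels), "pose" (4x4, takes a point from camera to world coordinates); the wrist camera has in their place "T_tool_cam" (4x4, takes a point from camera to tool coordinates, whose origin is the TCP and whose axes are the tool frame's). Camera axes: x right, y up, looking along -z (the intrinsics and any distortion apply to the point x, -y, -z); pixel columns grow to the right and rows downward; lengths in m; the calibration is good to about 2 mm. A picture is of the moment at which its call begins: read the wrist's pose just before it. camera_info takes no time and is no camera call.
- manip.hand_in(): hands the job in, once; it reports no verdict.
The state is a dict: "clock": time; "joint_pos": joint angles; "joint_velocities": joint speeds; "tau": joint torques, N m; "position": TCP position; "ee_rot": TCP orientation; "ft_force": force on the tool from outside, world axes, zero at the start; "torque": the same for the moment, N m; "grip_width": opening from 0.0 (shut) to 1.0 (fully open).
Only numpy, scipy, OpenCV 4.12 (cv2) and the standard library are available. Lean on these libraries where they do the work, as an engineer would, in place of code of your own. Each camera call takes 0.05 s, during which the arm holds its last target.

## Working session

There is one attempt and no reset: what is moved stays moved. The work goes in short steps, Python scripts to look and compute and a tool call to move; the robot and the scene stay as the last step left them, time stands still between calls to the robot, and variables do not carry over. Pictures are saved under pics/ and viewed, and the job is handed in when it is done.

Besides the shell and the picture viewer there is one more tool, called after "Emit:" by a JSON object that holds its "name" and its "arguments", one argument or row to a line. send_rows: Moves the arm, as the interface text tells. Its arguments: {"type":"object","properties":{"steps":{"type":"array"},"hand":{"type":"number"},"force":{"type":"number"}},"required":["steps"]}

```bash
mkdir -p pics
cat > h.py <<'E'
import numpy as np, cv2
from workcell import manip
from scipy.spatial.transform import Rotation as R
def tool():
    o=manip.get_obs(); T=np.eye(4); T[:3,:3]=R.from_quat(o['ee_rot']).as_matrix(); T[:3,3]=o['position']; return T
def cam(n):
    i=manip.camera_info(n)
    P=np.array(i['pose']) if 'pose' in i else tool()@np.array(i['T_tool_cam'])
    p,d=manip.camera(n); return p,d,np.array(i['intrinsics']),P,i
def ray(K,P,u,v):
    d=np.array([(u-K[0,2])/K[0,0],-(v-K[1,2])/K[1,1],-1.]); return P[:3,3],P[:3,:3]@d
def onz(K,P,u,v,z):
    o,d=ray(K,P,u,v); return o+d*(z-o[2])/d[2]
def cloud(d,K,P):
    v,u=np.mgrid[:d.shape[0],:d.shape[1]]
    c=np.stack([(u-K[0,2])/K[0,0]*d,-(v-K[1,2])/K[1,1]*d,-d],-1)
    return c@P[:3,:3].T+P[:3,3]
E
python3 - <<'E'
from h import *
o=manip.get_obs()
for k in o: print(k,np.round(o[k],3))
print(manip.grip_depth)
for n in ['scene','side','wrist']:
    p,d,K,P,i=cam(n); print(n,[k for k in i]); print(K.round(1).tolist(),P.round(3).tolist(), {k:i[k] for k in i if k not in('intrinsics','pose')})
    cv2.imwrite(f'pics/{n}0.png',p[:,:,::-1]); np.savez(f'{n}0.npz',p=p,d=d,K=K,P=P)
E
```

```text
clock 0.0
joint_pos [ 1.209  0.333 -0.065  1.461  0.022  1.35  -0.089]
joint_velocities [ 0.002 -0.001  0.     0.001 -0.001  0.001 -0.002]
tau [ 0.0000e+00 -6.2545e+01  4.9000e-02 -3.9159e+01  1.6000e-02  1.0000e-02
  0.0000e+00]
position [ 0.208 -0.589  0.231]
ee_rot [ 0.816 -0.578 -0.001 -0.   ]
ft_force [-0.419  0.53   0.256]
torque [-0.001  0.016  0.031]
grip_width 0.998
0.0187
scene ['intrinsics', 'pose']
[[393.8, 0.0, 259.4], [0.0, 393.8, 191.0], [0.0, 0.0, 1.0]] [[-0.678, 0.329, -0.657, -0.096], [-0.735, -0.281, 0.617, 0.515], [0.018, 0.901, 0.433, 0.517], [0.0, 0.0, 0.0, 1.0]] {}
side ['intrinsics', 'pose']
[[352.8, 0.0, 256.3], [0.0, 352.8, 187.8], [0.0, 0.0, 1.0]] [[-1.0, -0.012, -0.002, 0.536], [0.005, -0.516, 0.856, 0.783], [-0.011, 0.856, 0.516, 0.569], [0.0, 0.0, 0.0, 1.0]] {}
wrist ['intrinsics', 'T_tool_cam']
[[343.7, 0.0, 256.1], [0.0, 343.7, 195.5], [0.0, 0.0, 1.0]] [[0.332, 0.895, 0.298, 0.285], [-0.943, 0.315, 0.105, -0.562], [-0.0, -0.316, 0.949, 0.373], [0.0, 0.0, 0.0, 1.0]] {'T_tool_cam': array([[ 9.99999289e-01,  1.04537678e-03, -5.74316689e-04,
        -1.84798864e-04],
       [ 8.10196927e-04, -9.48711887e-01, -3.16140948e-01,
        -8.19255135e-02],
       [-8.75347475e-04,  3.16140258e-01, -9.48712059e-01,
        -1.42856347e-01],
       [ 0.00000000e+00,  0.00000000e+00,  0.00000000e+00,
         1.00000000e+00]])}
```

View pics/scene0.png

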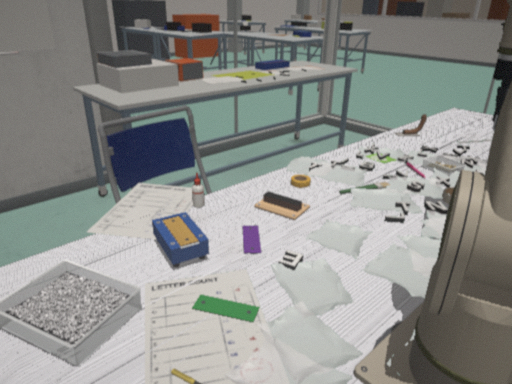

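View pics/side0.png

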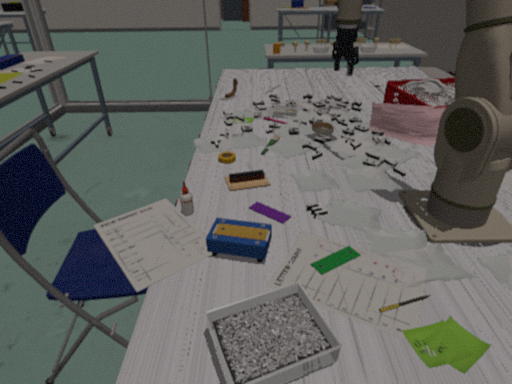

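View pics/wrist0.png

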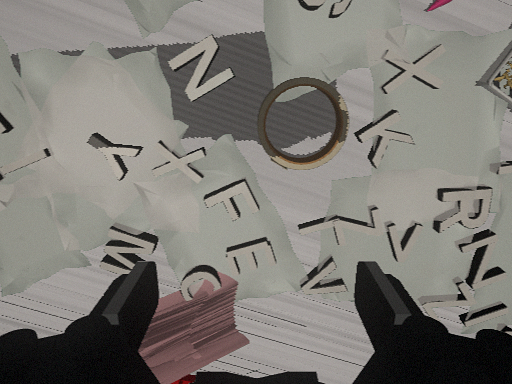

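The scene picture shows the blue feeder at (180,237) with the brass plate in its top and the stand at (283,205). The tape is at (300,181), the bottle at (198,192) and letter E at (291,260). The plate-shaped things are the brass one in the blue feeder (scene 180,230; side 240,233), the purple one (251,239; 270,212) and the green one (226,307; 335,260). Only the first is brass and sits in the blue block. I'll confirm that in a crop and measure.

Run:
```python
from h import *
out=[]
for n,box in [('scene',(140,190,220,275)),('side',(195,160,285,270))]:
    z=np.load(n+'0.npz');p,d,K,P=[z[k] for k in 'pdKP']
    x0,y0,x1,y1=box
    c=p[y0:y1,x0:x1,::-1]; out.append(cv2.resize(c,(390,int(390*c.shape[0]/c.shape[1])),interpolation=cv2.INTER_CUBIC)[:480])
    hsv=cv2.cvtColor(p,cv2.COLOR_RGB2HSV); X=cloud(d,K,P)
    def rep(name,m):
        m=cv2.morphologyEx(m.astype(np.uint8),cv2.MORPH_OPEN,np.ones((2,2),np.uint8))
        nn,l,s,ce=cv2.connectedComponentsWithStats(m)
        for i in range(1,nn):
            if s[i,4]>25:
                q=X[(l==i)&(d>0)]
                print(n,name,s[i].tolist(),'med',np.median(q,0).round(3),'lo',np.percentile(q,3,0).round(3),'hi',np.percentile(q,97,0).round(3))
    win=np.zeros(d.shape,bool); win[150:285,150:330]=1
    h,s_,v=hsv[...,0].astype(int),hsv[...,1].astype(int),hsv[...,2].astype(int)
    rep('brass',win&(h>10)&(h<30)&(s_>110)&(v>90))
    rep('blue',win&(h>100)&(h<125)&(s_>110))
    rep('wood',win&(h>5)&(h<25)&(s_>50)&(s_<=130)&(v>120))
    rep('dark',win&(v<45))
H=max(o.shape[0] for o in out)
cv2.imwrite('pics/crop0.png',np.hstack([cv2.copyMakeBorder(o,0,H-o.shape[0],0,0,0) for o in out]))
```

```text
scene brass [293, 177, 18, 11, 131] med [ 0.623 -0.338  0.015] lo [ 0.614 -0.372  0.002] hi [ 0.656 -0.324  0.023]
scene brass [166, 218, 32, 28, 454] med [0.563 0.13  0.056] lo [0.516 0.107 0.053] hi [0.619 0.154 0.058]
scene blue [151, 151, 44, 27, 912] med [ 1.297 -0.269 -0.099] lo [ 1.281 -0.377 -0.139] hi [ 1.312 -0.183 -0.052]
scene blue [184, 218, 19, 19, 134] med [0.564 0.099 0.056] lo [0.527 0.086 0.055] hi [0.603 0.112 0.057]
scene blue [154, 222, 26, 29, 245] med [0.571 0.163 0.056] lo [0.518 0.148 0.051] hi [0.629 0.18  0.058]
scene blue [200, 237, 8, 6, 32] med [0.507 0.11  0.055] lo [0.503 0.103 0.049] hi [0.513 0.119 0.057]
scene wood [296, 176, 12, 3, 26] med [ 0.652 -0.371  0.018] lo [ 0.634 -0.38   0.015] hi [ 0.664 -0.357  0.022]
scene wood [256, 201, 54, 19, 412] med [ 0.542 -0.169  0.01 ] lo [ 0.501 -0.239  0.002] hi [ 0.613 -0.144  0.012]
scene wood [170, 217, 11, 10, 49] med [0.615 0.117 0.056] lo [0.601 0.1   0.055] hi [0.627 0.132 0.058]
scene wood [178, 233, 7, 11, 30] med [0.542 0.148 0.056] lo [0.526 0.129 0.055] hi [0.555 0.157 0.058]
scene wood [181, 234, 18, 13, 104] med [0.521 0.132 0.055] lo [0.512 0.118 0.051] hi [0.542 0.155 0.057]
side brass [220, 153, 16, 9, 73] med [ 0.64  -0.331  0.019] lo [ 0.613 -0.373  0.011] hi [ 0.665 -0.323  0.024]
side brass [216, 225, 52, 16, 514] med [0.572 0.133 0.056] lo [0.519 0.11  0.054] hi [0.626 0.156 0.058]
side blue [208, 220, 62, 41, 1055] med [0.584 0.166 0.042] lo [0.519 0.114 0.01 ] hi [0.646 0.181 0.057]
side blue [226, 221, 37, 8, 132] med [0.568 0.102 0.056] lo [0.528 0.09  0.055] hi [0.61  0.116 0.058]
side wood [226, 177, 44, 13, 234] med [ 0.564 -0.165  0.011] lo [ 0.502 -0.2    0.007] hi [ 0.629 -0.145  0.013]
side dark [231, 172, 34, 11, 247] med [ 0.567 -0.186  0.025] lo [ 0.518 -0.2    0.011] hi [ 0.614 -0.173  0.034]
```

View pics/crop0.png

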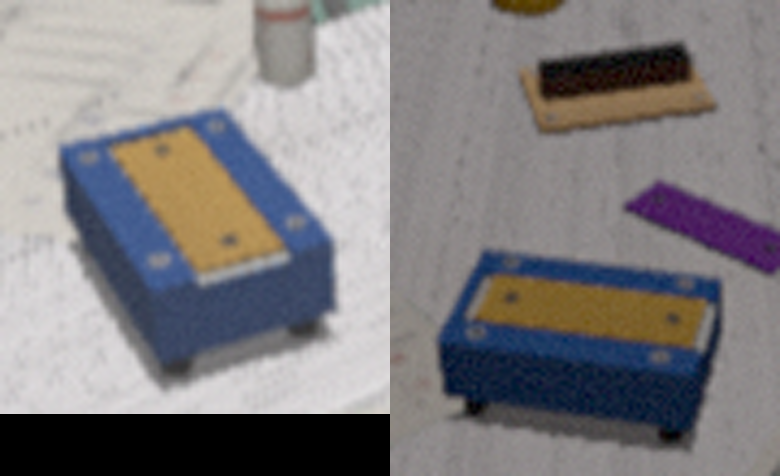

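Emit:
{"name": "send_rows", "arguments": {
  "steps": [
    [[-0.03, -0.041, -0.004], 0.026],
    [[-0.061, -0.084, -0.008], 0.052],
    [[-0.092, -0.127, -0.012], 0.078],
    [[-0.123, -0.17, -0.016], 0.104],
    [[-0.155, -0.213, -0.02], 0.13],
    [[-0.187, -0.257, -0.024], 0.156],
    [[-0.219, -0.301, -0.027], 0.182],
    [[-0.25, -0.344, -0.03], 0.208]
  ],
  "hand": 0,
  "force": 60
}}

```text
clock: 1.15
position: [0.4498, -0.2377, 0.2614]
ee_rot: [0.752, -0.66, 0.0, 0.0]
ft_force: [0.0, -0.2, -0.3]
grip_width: -0.003
```

Run:
```python
from h import *
T=tool();print(T.round(4).tolist(), manip.get_obs()['joint_pos'].__repr__())
g=np.array([.60,-.02,.28]); print((T[:3,:3].T@(g-T[:3,3])).round(3))
print('headx',np.degrees(np.arctan2(T[1,0],T[0,0])))
for n,box in [('scene',0),('side',0)]:
    z=np.load(n+'0.npz');p,d,K,P=[z[k] for k in 'pdKP']
    pts={'scene':[(198,206),(291,262)],'side':[(188,213),(317,213)]}[n]
    for u,v in pts: print(n,onz(K,P,u,v,0.).round(3))
```

```text
[[0.1296, -0.9916, 0.0, 0.4498], [-0.9916, -0.1296, -0.0002, -0.2377], [0.0002, -0.0, -1.0, 0.2614], [0.0, 0.0, 0.0, 1.0]] array([ 0.74984122,  0.08136847, -0.37208717,  1.70076723,  0.03039426,
        1.36497449, -1.0681377 ])
[-0.196 -0.177 -0.019]
headx -82.55192099233628
scene [ 0.729 -0.026  0.   ]
scene [ 0.377 -0.029  0.   ]
side [ 0.73  -0.028  0.   ]
side [ 0.37 -0.02  0.  ]
```

Emit:
{"name": "send_rows", "arguments": {
  "steps": [
    [[-0.03, -0.027, -0.003], 0.02],
    [[-0.064, -0.058, -0.006], 0.04],
    [[-0.1, -0.09, -0.01], 0.07],
    [[-0.136, -0.123, -0.013], 0.09],
    [[-0.17, -0.154, -0.016], 0.11],
    [[-0.196, -0.177, -0.019], 0.13],
    [[-0.196, -0.177, -0.019], 0.13],
    [[-0.196, -0.177, -0.019], 0.13]
  ]
}}

```text
clock: 2.15
position: [0.5987, -0.0228, 0.2799]
ee_rot: [0.707, -0.707, -0.0, 0.0]
ft_force: [0.7, 0.1, -0.2]
grip_width: -0.004
```

Run:
```python
from h import *
print(tool()[:3,3].round(4),manip.get_obs()['joint_velocities'].__repr__())
p,d,K,P,i=cam('wrist'); np.savez('wrist1.npz',p=p,d=d,K=K,P=P); cv2.imwrite('pics/wrist1.png',p[:,:,::-1])
```

```text
[ 0.5987 -0.0228  0.2799] array([ 0.01592732, -0.01072725,  0.00960201,  0.0027144 ,  0.00013983,
        0.00115984, -0.00020758])
```

View pics/wrist1.png

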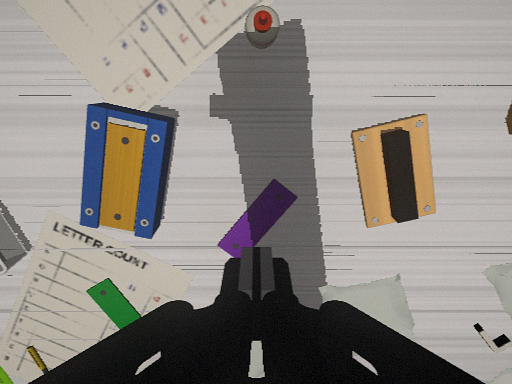

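The wrist view shows the feeder at (127,170) with its front end at the bottom near (122,232), and the stand at (395,170). Next I'll fit both outlines.

```bash
cat > fit.py <<'E'
from h import *
def fit(f,zt=None):
    z=np.load(f);p,d,K,P=[z[k] for k in 'pdKP']
    hsv=cv2.cvtColor(p,cv2.COLOR_RGB2HSV).astype(int); h,s,v=hsv[...,0],hsv[...,1],hsv[...,2]; X=cloud(d,K,P)
    ms={'plate':((h>12)&(h<30)&(s>110)&(v>90)),'blue':(h>100)&(h<125)&(s>110),'foot':(h>5)&(h<25)&(s>50)&(v>150),'rib':(v<60)}
    for n,m in ms.items():
        m=m.copy(); 
        if 'wrist1' in f:
            if n in('plate','blue'): m[:, 200:]=0; m[:90]=0; m[245:]=0
            else: m[:,:340]=0; m[:100]=0; m[235:]=0; m[:,445:]=0
        m&=(d>0)
        if n=='blue' : m&=(abs(X[...,2]-np.percentile(X[...,2][m],90))<.006)
        mm=cv2.morphologyEx(m.astype(np.uint8),cv2.MORPH_OPEN,np.ones((3,3)))
        nn,l,st,_=cv2.connectedComponentsWithStats(mm)
        zz=np.median(X[...,2][mm>0]); zlist=[zz]
        if n=='rib': zz=np.percentile(X[...,2][mm>0],60)
        if n!='blue': mm=(l==1+np.argmax(st[1:,4])).astype(np.uint8)
        if n=='rib': mm&=(X[...,2]>.024).astype(np.uint8)
        vs,us=np.nonzero(mm)
        cs=cv2.convexHull(np.array([us,vs]).T.astype(np.int32))[:,0]
        W=np.array([onz(K,P,u,v_,zz)[:2] for u,v_ in cs],np.float32)*1000
        r=cv2.minAreaRect(W); (cx,cy),(a,b),an=r
        if a<b: a,b,an=b,a,an+90
        an=(an+90)%180-90
        print(f,n,'z %.1f c (%.1f,%.1f) size %.1fx%.1f yaw %.2f'%(zz*1000,cx,cy,a,b,an), 'box',cv2.boundingRect(mm))
E
python3 - <<'E'
from fit import *
fit('wrist1.npz')
E
```

```text
wrist1.npz plate z 54.1 c (576.5,127.6) size 119.4x40.5 yaw -12.64 box (100, 123, 46, 108)
wrist1.npz blue z 54.1 c (581.1,126.4) size 139.4x83.5 yaw -12.51 box (80, 105, 87, 134)
wrist1.npz foot z 8.3 c (570.6,-196.5) size 129.1x88.7 yaw 14.06 box (353, 115, 83, 113)
wrist1.npz rib z 30.4 c (571.0,-195.1) size 111.0x27.1 yaw 14.23 box (384, 131, 34, 91)
```

Emit:
{"name": "send_rows", "arguments": {
  "steps": [
    [[-0.03, 0.002, 0.03], 0.04],
    [[-0.07, 0.004, 0.07], 0.09],
    [[-0.11, 0.007, 0.115], 0.15],
    [[-0.144, 0.009, 0.155], 0.2],
    [[-0.144, 0.009, 0.185], 0.22],
    [[-0.144, 0.009, 0.2], 0.22],
    [[-0.144, 0.009, 0.206], 0.22],
    [[-0.144, 0.009, 0.21], 0.22]
  ]
}}

```text
clock: 3.2
position: [0.5907, 0.1212, 0.0711]
ee_rot: [-0.625, 0.781, -0.001, 0.001]
ft_force: [-0.4, -1.3, -0.2]
grip_width: -0.0
```

Run:
```python
from h import *
p,d,K,P,i=cam('wrist'); np.savez('wrist2.npz',p=p,d=d,K=K,P=P); cv2.imwrite('pics/wrist2.png',p[:,:,::-1])
T=tool();print(T[:3,3].round(4),np.degrees(np.arctan2(T[1,0],T[0,0])),manip.get_obs()['ft_force'])
```

```text
[0.5904 0.1214 0.0707] -102.61075360769897 [-1.16645829 -0.72587277 -0.22939844]
```

View pics/wrist2.png

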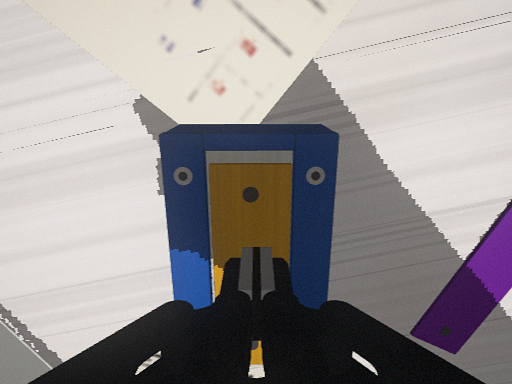

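Emit:
{"name": "send_rows", "arguments": {
  "steps": [
    [[-0.001, 0, 0.003], 0],
    [[-0.002, 0, 0.006], 0],
    [[-0.003, 0, 0.008], 0],
    [[-0.003, 0, 0.009], 0],
    [[-0.003, 0, 0.01], 0],
    [[-0.003, 0, 0.011], 0],
    [[-0.003, 0, 0.012], 0],
    [[-0.003, 0, 0.0125], 0]
  ]
}}

```text
clock: 4.25
position: [0.5905, 0.1249, 0.0577]
ee_rot: [-0.625, 0.78, -0.0, -0.0]
ft_force: [0.5, -0.8, 0.3]
grip_width: -0.002
```

Emit:
{"name": "send_rows", "arguments": {
  "steps": [
    [[0, 0, 0.0004], 0],
    [[0, 0, 0.0007], 0],
    [[0, 0, 0.001], 0],
    [[0, 0, 0.0013], 0],
    [[0, 0, 0.0015], 0],
    [[0, 0, 0.0017], 0],
    [[0, 0, 0.0017], 0],
    [[0, 0, 0.0017], 0]
  ]
}}

```text
clock: 5.25
position: [0.5906, 0.1249, 0.0561]
ee_rot: [-0.625, 0.78, -0.0, 0.0]
ft_force: [1.0, 0.3, -0.4]
grip_width: -0.003
```

Emit:
{"name": "send_rows", "arguments": {
  "steps": [
    [[0, 0, 0.0002], 0],
    [[0, 0, 0.0004], 0],
    [[0, 0, 0.0006], 0],
    [[0, 0, 0.0008], 0],
    [[0, 0, 0.001], 0],
    [[0, 0, 0.0012], 0],
    [[0, 0, 0.0013], 0],
    [[0, 0, 0.0013], 0]
  ]
}}

```text
clock: 6.25
position: [0.5906, 0.1249, 0.0548]
ee_rot: [-0.626, 0.78, -0.0, -0.0]
ft_force: [-1.0, 0.3, 0.6]
grip_width: -0.0
```

Emit:
{"name": "send_rows", "arguments": {
  "steps": [
    [[0, 0, 0.0002], 0],
    [[0, 0, 0.0004], 0],
    [[0, 0, 0.0006], 0],
    [[0, 0, 0.0008], 0],
    [[0, 0, 0.001], 0],
    [[0, 0, 0.0012], 0],
    [[0, 0, 0.0013], 0],
    [[0, 0, 0.0013], 0]
  ]
}}

```text
clock: 7.25
position: [0.5909, 0.1251, 0.0542]
ee_rot: [-0.626, 0.78, -0.0, 0.0]
ft_force: [-2.0, -0.5, 7.5]
grip_width: -0.001
```

Emit:
{"name": "send_rows", "arguments": {
  "steps": [
    [[0, 0.0005, 0], 0],
    [[0, 0.0015, 0], 0],
    [[0, 0.003, 0], 0],
    [[0, 0.005, 0], 0],
    [[0, 0.007, 0], 0],
    [[0, 0.009, 0], 0],
    [[0, 0.01, 0], 0],
    [[0, 0.01, 0], 0]
  ]
}}

```text
clock: 8.25
position: [0.5816, 0.1273, 0.0542]
ee_rot: [-0.625, 0.78, -0.0, 0.001]
ft_force: [1.2, -0.3, 6.4]
grip_width: 0.003
```

Run:
```python
from h import *
p,d,K,P,i=cam('wrist'); np.savez('wrist3.npz',p=p,d=d,K=K,P=P); cv2.imwrite('pics/wrist3.png',p[:,:,::-1])
p,d,K,P,i=cam('scene'); np.savez('scene3.npz',p=p,d=d,K=K,P=P); cv2.imwrite('pics/scene3.png',cv2.resize(p[190:290,120:260,::-1],None,fx=5,fy=5,interpolation=cv2.INTER_CUBIC))
print(manip.get_obs()['ft_force'])
```

```text
[0.85561576 0.01690231 6.45172154]
```

View pics/wrist3.png

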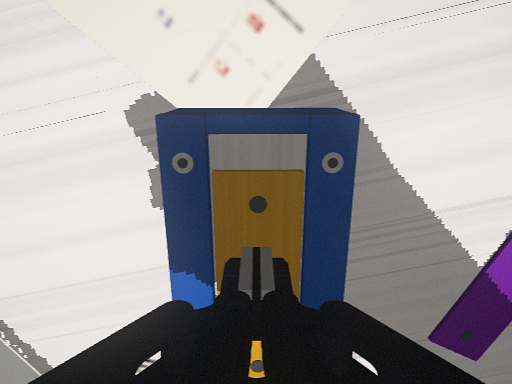

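View pics/scene3.png

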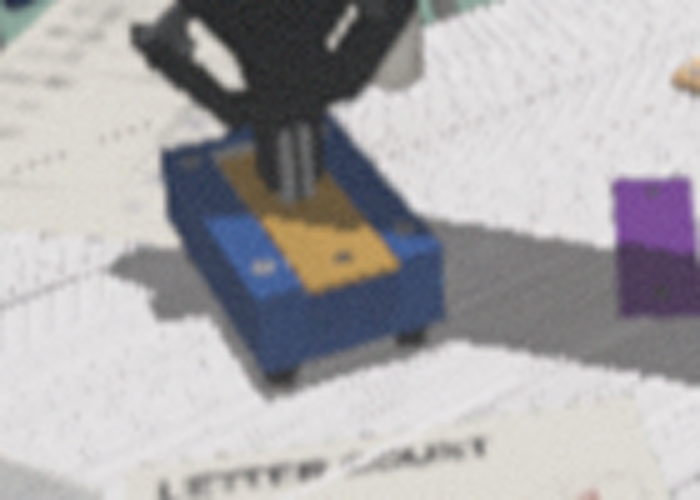

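The plate moved with the fingers: the gap at the back grew to (258,152) and its front edge is now at or just past the block edge. I'll keep sliding.

Emit:
{"name": "send_rows", "arguments": {
  "steps": [
    [[0, 0.001, 0.0001], 0],
    [[0, 0.003, 0.0002], 0],
    [[0, 0.006, 0.0002], 0],
    [[0, 0.009, 0.0002], 0],
    [[0, 0.012, 0.0002], 0],
    [[0, 0.015, 0.0002], 0],
    [[0, 0.0175, 0.0002], 0],
    [[0, 0.018, 0.0002], 0]
  ]
}}

```text
clock: 9.35
position: [0.5643, 0.1312, 0.0542]
ee_rot: [-0.625, 0.78, -0.001, 0.001]
ft_force: [2.3, -0.8, 6.6]
grip_width: -0.002
```

Emit:
{"name": "send_rows", "arguments": {
  "steps": [
    [[0, 0.001, 0.0001], 0],
    [[0, 0.003, 0.0001], 0],
    [[0, 0.006, 0.0001], 0],
    [[0, 0.009, 0.0001], 0],
    [[0, 0.012, 0.0001], 0],
    [[0, 0.015, 0.0001], 0],
    [[0, 0.0173, 0.0001], 0],
    [[0, 0.0178, 0.0001], 0]
  ]
}}

```text
clock: 10.35
position: [0.547, 0.1352, 0.0542]
ee_rot: [-0.625, 0.78, -0.001, 0.001]
ft_force: [3.0, -0.6, 7.4]
grip_width: -0.001
```

Run:
```python
from h import *
p,d,K,P,i=cam('wrist'); np.savez('wrist4.npz',p=p,d=d,K=K,P=P); cv2.imwrite('pics/wrist4.png',p[:,:,::-1])
p,d,K,P,i=cam('scene'); np.savez('scene4.npz',p=p,d=d,K=K,P=P); cv2.imwrite('pics/scene4.png',cv2.resize(p[190:290,120:260,::-1],None,fx=5,fy=5,interpolation=cv2.INTER_CUBIC))
print(manip.get_obs()['ft_force'])
z=np.load('wrist4.npz')
```

```text
[ 1.12487172 -0.33053229  7.34819049]
```

View pics/wrist4.png

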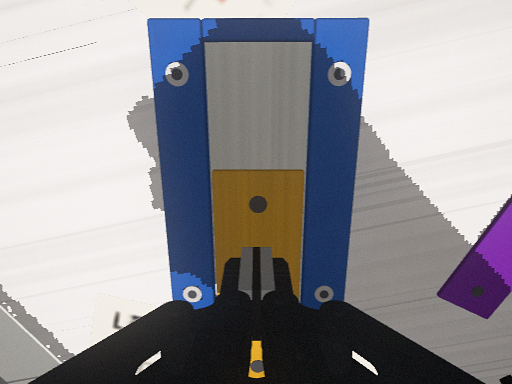

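View pics/scene4.png

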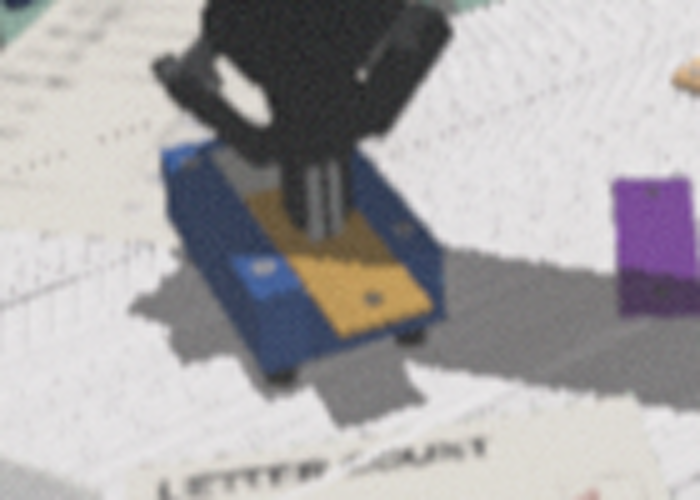

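Run:
```python
from h import *
z=np.load('wrist4.npz');K,P=z['K'],z['P']
w=onz(K,P,257,41,.054);b=onz(K,P,257,170,.054);bk=onz(K,P,257,19,.054);u=np.array([.976,-.219])
print('gap',(w-b)[:2]@u,'overhang via back face',.120+(bk-b)[:2]@u-.140, 'back mid',b)
c=b[:2]-u*.06; print('plate centre',c,'front',b[:2]-u*.12)
for v,(a,e) in {190:(0,0)}.items():
    row=cv2.cvtColor(z['p'],cv2.COLOR_RGB2HSV)[v]; br=np.nonzero((row[:,0]>12)&(row[:,0]<30)&(row[:,1]>110))[0]; print(br.min(),br.max(),onz(K,P,br.min(),v,.054),onz(K,P,br.max(),v,.054))
```

```text
gap 0.05069676645367383 overhang via back face 0.038271371630089174 back mid [0.59153164 0.12524589 0.054     ]
plate centre [0.53297164 0.13838589] front [0.47441164 0.15152589]
213 303 [0.58696333 0.14594683 0.054     ] [0.57838854 0.10759889 0.054     ]
```

Emit:
{"name": "send_rows", "arguments": {
  "steps": [
    [[0, 0, -0.001], 0],
    [[0, 0, -0.003], 0],
    [[0, 0, -0.01], 0],
    [[0, 0.006, -0.022], 0],
    [[0.0002, 0.022, -0.035], 0],
    [[0.0004, 0.04, -0.035], 0],
    [[0.0005, 0.052, -0.035], 0],
    [[0.0005, 0.057, -0.035], 0]
  ]
}}

```text
clock: 11.45
position: [0.4896, 0.147, 0.0885]
ee_rot: [-0.626, 0.78, -0.0, 0.0]
ft_force: [0.6, 0.6, -0.2]
grip_width: 0.003
```

Emit:
{"name": "send_rows", "arguments": {
  "steps": [
    [[0, 0, 0], 0],
    [[0, 0, 0], 0],
    [[0, 0, 0], 0],
    [[0, 0, 0], 0],
    [[0, 0, 0], 0],
    [[0, 0, 0], 0],
    [[0, 0, 0], 0],
    [[0, 0, 0], 0]
  ],
  "hand": 0.85
}}

```text
clock: 12.45
position: [0.4901, 0.1468, 0.0882]
ee_rot: [-0.626, 0.78, -0.0, 0.0]
ft_force: [0.3, -0.1, 0.4]
grip_width: 0.848
```

Run:
```python
from h import *
T=tool();print(T[:3,3].round(4),np.degrees(np.arctan2(T[1,0],T[0,0])),manip.get_obs()['ft_force'])
p,d,K,P,i=cam('wrist'); np.savez('wrist5.npz',p=p,d=d,K=K,P=P); cv2.imwrite('pics/wrist5.png',p[:,:,::-1])
hsv=cv2.cvtColor(p,cv2.COLOR_RGB2HSV).astype(int);m=((hsv[...,0]>12)&(hsv[...,0]<30)&(hsv[...,1]>110)&(hsv[...,2]>60))
for v in (200,220,240,260,280,300):
    u=np.nonzero(m[v,200:320])[0]
    if len(u): print(v,u.min()+200,u.max()+200,onz(K,P,u.min()+200,v,.0545).round(4),onz(K,P,u.max()+200,v,.0545).round(4))
vv=np.nonzero(m[:,257])[0];print(vv.min(),vv.max(),onz(K,P,257,vv.min(),.0545),onz(K,P,257,vv.max(),.0545))
```

```text
[0.4901 0.1468 0.0882] -102.55881814052695 [ 0.3343408  -0.05956808  0.41442806]
200 220 291 [0.5144 0.1619 0.0545] [0.506  0.1242 0.0545]
220 221 291 [0.5029 0.1643 0.0545] [0.4944 0.1264 0.0545]
240 222 290 [0.491  0.1668 0.0545] [0.4826 0.1293 0.0545]
33 259 [0.59074861 0.12431415 0.0545    ] [0.47485333 0.15012569 0.0545    ]
```

View pics/wrist5.png

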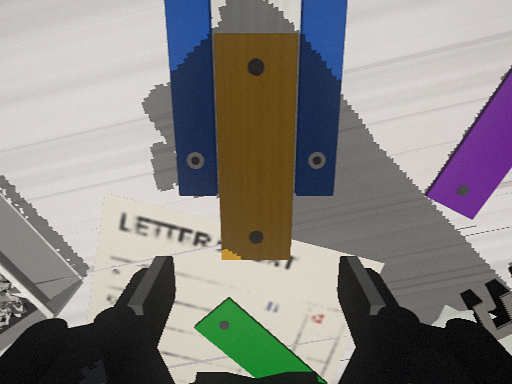

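The plate lies straight and centred between the open fingers at u=256. Its front edge is at v=260 and the block front at v=195, so about 39 mm hangs over. Descending.

Emit:
{"name": "send_rows", "arguments": {
  "steps": [
    [[0, -0.001, 0.008], 0],
    [[0, -0.002, 0.018], 0],
    [[0, -0.002, 0.028], 0],
    [[0, -0.002, 0.038], 0],
    [[0, -0.002, 0.047], 0],
    [[0, -0.002, 0.053], 0],
    [[0, -0.002, 0.056], 0],
    [[0, -0.002, 0.056], 0]
  ]
}}

```text
clock: 13.5
position: [0.4921, 0.1464, 0.0322]
ee_rot: [-0.626, 0.78, -0.0, -0.0]
ft_force: [-0.5, -0.3, 0.0]
grip_width: 0.845
```

Emit:
{"name": "send_rows", "arguments": {
  "steps": [
    [[0, 0, 0], 0],
    [[0, 0, 0], 0],
    [[0, 0, 0], 0],
    [[0, 0, 0], 0],
    [[0, 0, 0], 0],
    [[0, 0, 0], 0],
    [[0, 0, 0], 0],
    [[0, 0, 0], 0]
  ],
  "hand": 0.3,
  "force": 50
}}

```text
clock: 14.5
position: [0.4923, 0.1464, 0.0324]
ee_rot: [-0.626, 0.78, -0.0, 0.0]
ft_force: [-1.7, -0.6, 6.0]
grip_width: 0.454
```

Run:
```python
from h import *
p,d,K,P,i=cam('wrist'); cv2.imwrite('pics/wrist6.png',p[:,:,::-1])
p,d,K,P,i=cam('side'); cv2.imwrite('pics/side6.png',cv2.resize(p[170:270,180:320,::-1],None,fx=5,fy=5,interpolation=cv2.INTER_CUBIC))
o=manip.get_obs();print(o['ft_force'],o['torque'],o['grip_width'])
```

```text
[-0.07824521 -1.21140192  5.70348511] [-0.15668     0.11593903 -0.00172439] 0.4508758140521135
```

View pics/side6.png

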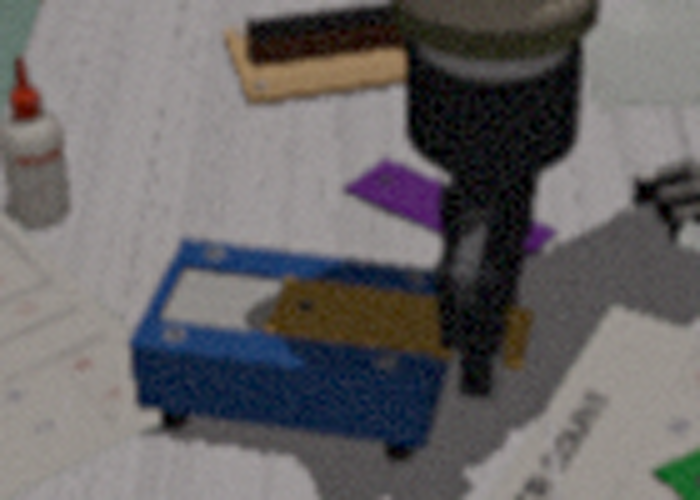

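View pics/wrist6.png

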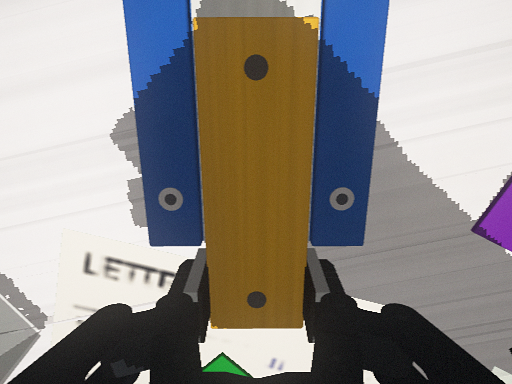

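The fingers hold the plate sides at v≈250–320 and the opening is 0.45, about 40 mm. Lifting straight up, slowly at first.

Emit:
{"name": "send_rows", "arguments": {
  "steps": [
    [[0, 0, -0.001], 0],
    [[0, 0, -0.002], 0],
    [[0, 0, -0.004], 0],
    [[0, 0, -0.007], 0],
    [[0, 0, -0.013], 0],
    [[0, 0, -0.021], 0],
    [[0, 0, -0.03], 0],
    [[0, 0, -0.035], 0]
  ],
  "hand": 0,
  "force": 60
}}

```text
clock: 15.6
position: [0.4924, 0.1465, 0.0681]
ee_rot: [-0.626, 0.78, -0.0, 0.0]
ft_force: [-0.7, 0.4, -1.5]
grip_width: 0.445
```

Run:
```python
from h import *
o=manip.get_obs();print(o['ft_force'],o['torque'],o['grip_width'])
p,d,K,P,i=cam('wrist'); cv2.imwrite('pics/wrist7.png',p[:,:,::-1]);np.savez('wrist7.npz',p=p,d=d,K=K,P=P)
X=cloud(d,K,P);T=tool();Y=(X-T[:3,3])@T[:3,:3]
hsv=cv2.cvtColor(p,cv2.COLOR_RGB2HSV).astype(int);m=((hsv[...,0]>12)&(hsv[...,0]<30)&(hsv[...,1]>110)&(hsv[...,2]>60)&(d>0))
m=cv2.morphologyEx(m.astype(np.uint8),cv2.MORPH_OPEN,np.ones((5,5)))
nn,l,s,_=cv2.connectedComponentsWithStats(m);k=1+np.argmax(s[1:,4]);m=l==k;print(s[k])
q=Y[m];A=np.c_[q[:,:2],np.ones(len(q))];c=np.linalg.lstsq(A,q[:,2],rcond=None)[0];print('tilt deg',np.degrees(c[:2]),'z at',c[2],'res',np.std(A@c-q[:,2]))
# rect in tool frame on fitted plane
vs,us=np.nonzero(m)
h=cv2.convexHull((q[:,:2]*1000).astype(np.float32));print(cv2.minAreaRect(h), np.percentile(q,[0.5,99.5],axis=0).round(4))
```

```text
[-0.65675348  0.37382206 -1.53130061] [0.0002367  0.05288056 0.00180143] 0.44545328072151047
[  195    18   122   311 32403]
tilt deg [-0.10611648 -0.61851091] z at -0.020990605827997687 res 0.0007133770070277322
((-3.1308021545410156, -40.74760437011719), (120.66643524169922, 45.385826110839844), 89.83296203613281) [[-0.0199 -0.1004 -0.0222]
 [ 0.0191  0.0178 -0.0186]]
```

View pics/wrist7.png

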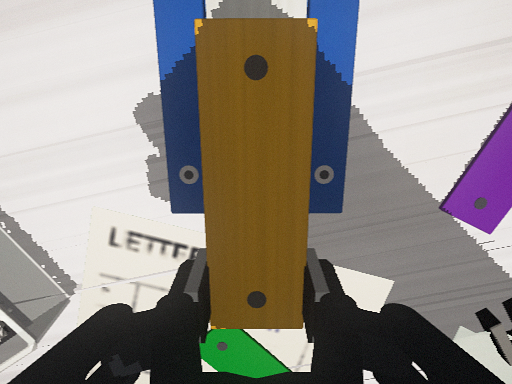

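The plate is level in the grip, within about 0.6°. Its centre is 41.5 mm from the TCP along −tool y. Moving to the stand.

Emit:
{"name": "send_rows", "arguments": {
  "steps": [
    [[0.005, -0.002, -0.008], 0],
    [[0.018, -0.006, -0.016], -0.02],
    [[0.04, -0.014, -0.02], -0.05],
    [[0.068, -0.023, -0.022], -0.09],
    [[0.098, -0.033, -0.022], -0.14],
    [[0.128, -0.044, -0.022], -0.18],
    [[0.156, -0.053, -0.022], -0.22],
    [[0.18, -0.062, -0.022], -0.25]
  ]
}}

```text
clock: 16.65
position: [0.5133, -0.0445, 0.0894]
ee_rot: [0.718, -0.696, 0.0, 0.0]
ft_force: [1.0, 0.9, -1.4]
grip_width: 0.448
```

```bash
cat > go.py <<'E'
from h import *
def go(tx,ty,head):
    T=tool();print(T[:3,3].round(4),'head',np.degrees(np.arctan2(T[1,0],T[0,0])).round(2))
    print('shift',(T[:3,:3].T@(np.array([tx,ty,T[2,3]])-T[:3,3])).round(4),'spin',-np.radians(head-np.degrees(np.arctan2(T[1,0],T[0,0]))))
E
python3 -c "
from go import *
go(.5307,-.2063,-75.85);print(manip.get_obs()['joint_pos'].__repr__())"
```

```text
[ 0.5133 -0.0445  0.0894] head -88.22
shift [ 1.623e-01 -1.240e-02  1.000e-04] spin -0.21586559138196648
array([ 0.46772107,  0.27023434, -0.52721475,  1.88828722,  0.15829424,
        1.0241024 , -1.66608545])
```

Emit:
{"name": "send_rows", "arguments": {
  "steps": [
    [[0.026, -0.002, 0], -0.03],
    [[0.052, -0.004, 0], -0.07],
    [[0.08, -0.006, 0], -0.11],
    [[0.106, -0.008, 0], -0.15],
    [[0.13, -0.01, 0], -0.18],
    [[0.15, -0.011, 0], -0.205],
    [[0.16, -0.012, 0], -0.216],
    [[0.161, -0.0125, 0], -0.216]
  ]
}}

```text
clock: 17.65
position: [0.5307, -0.2037, 0.0892]
ee_rot: [0.788, -0.615, -0.0, 0.0]
ft_force: [0.7, 1.3, -2.2]
grip_width: 0.448
```

Run:
```python
from go import *
go(.5307,-.2063,-75.85)
p,d,K,P,i=cam('wrist'); cv2.imwrite('pics/wrist8.png',p[:,:,::-1]);np.savez('wrist8.npz',p=p,d=d,K=K,P=P)
p,d,K,P,i=cam('side'); cv2.imwrite('pics/side8.png',cv2.resize(p[120:220,180:320,::-1],None,fx=5,fy=5,interpolation=cv2.INTER_CUBIC))
```

```text
[ 0.5307 -0.2037  0.0892] head -75.92
shift [ 0.0025  0.0006 -0.    ] spin -0.0013068110918180158
```

View pics/wrist8.png

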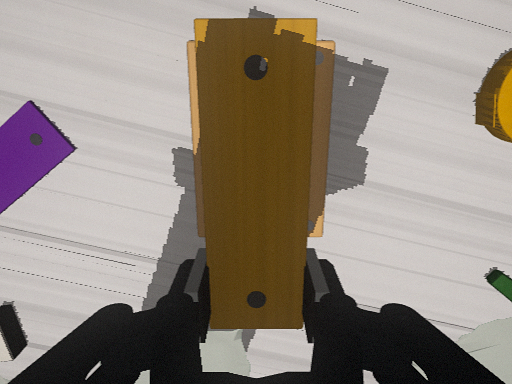

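View pics/side8.png

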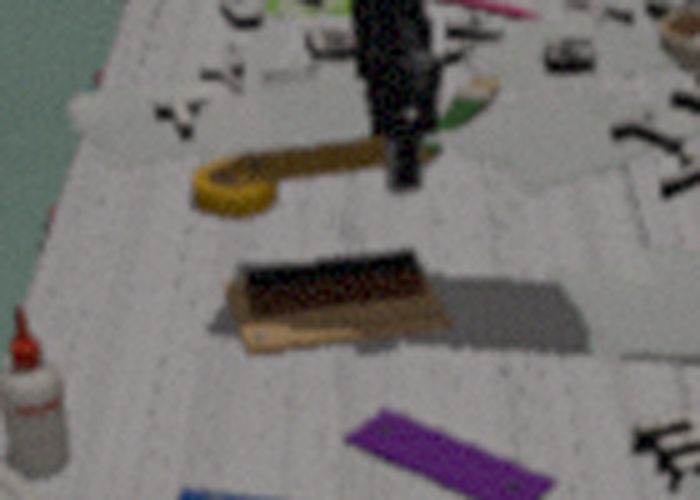

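Run:
```python
from h import *
z=np.load('wrist8.npz');p,K,P=z['p'],z['K'],z['P'];T=tool();inv=lambda w:((w-T[:3,3])@T[:3,:3]*1000).round(1)
hsv=cv2.cvtColor(p,cv2.COLOR_RGB2HSV).astype(int)
for v in (60,100,140,180,220):
    print(v,[(u,tuple(p[v,u])) for u in ()])
    g=cv2.cvtColor(p,cv2.COLOR_RGB2HSV)[v,:,1].astype(int)
    L=next(u for u in range(170,220) if g[u]>60); R_=next(u for u in range(350,280,-1) if g[u]>60)
    a,b=inv(onz(K,P,L,v,.008)),inv(onz(K,P,R_,v,.008)); print(v,L,R_,a,b,'mid',(a+b)/2)
for u in (325,329): 
    g=cv2.cvtColor(p,cv2.COLOR_RGB2HSV)[:,u,1].astype(int); vv=np.nonzero(g[30:260]>60)[0]+30; print(u,vv.min(),vv.max(),inv(onz(K,P,u,vv.min(),.008)),inv(onz(K,P,u,vv.max(),.008)))
for u in (191,193,320): 
    g=cv2.cvtColor(p,cv2.COLOR_RGB2HSV)[:,u,1].astype(int); vv=np.nonzero(g[30:260]>60)[0]+30; print(u,vv.min(),vv.max(),inv(onz(K,P,u,vv.min(),.008)),inv(onz(K,P,u,vv.max(),.008)))
# plate at its top plane tool z -0.0205
zt=T[2,3]+.0208
for v in (40,100,180,240):
    h=hsv[v];m=[u for u in range(150,360) if 12<h[u,0]<30 and h[u,1]>150]
    print('plate',v,min(m),max(m),inv(onz(K,P,min(m),v,zt)),inv(onz(K,P,max(m),v,zt)))
print('ends',inv(onz(K,P,256,18,zt)),inv(onz(K,P,256,328,zt)))
```

```text
60 []
60 188 334 [-40.1 -93.5  81.3] [ 48.6 -93.3  81.2] mid [  4.25 -93.4   81.25]
100 []
100 190 331 [-40.4 -70.1  81.3] [ 48.3 -69.9  81.2] mid [  3.95 -70.    81.25]
140 []
140 192 328 [-40.7 -44.9  81.3] [ 48.  -44.7  81.2] mid [  3.65 -44.8   81.25]
180 []
180 195 326 [-40.3 -17.9  81.3] [ 48.4 -17.6  81.2] mid [  4.05 -17.75  81.25]
220 []
220 197 323 [-40.6  11.4  81.3] [48.1 11.6 81.2] mid [ 3.75 11.5  81.25]
325 40 194 [  42.4 -104.5   81.2] [48.3 -7.7 81.2]
329 41 134 [  44.8 -103.9   81.2] [ 48.4 -48.6  81.2]
191 40 127 [ -37.6 -104.7   81.3] [-40.8 -53.3  81.3]
193 41 160 [ -36.4 -104.1   81.3] [-40.8 -31.7  81.3]
320 41 236 [  39.5 -103.9   81.2] [46.7 24.  81.2]
plate 40 195 315 [-18.7 -94.1 -20.8] [ 20.3 -94.  -20.8]
plate 100 198 313 [-18.8 -75.2 -20.8] [ 20.6 -75.2 -20.8]
plate 180 203 309 [-18.6 -46.8 -20.8] [ 20.5 -46.7 -20.8]
plate 240 206 306 [-18.6 -22.4 -20.8] [ 20.5 -22.3 -20.8]
ends [   1.1 -100.5  -20.8] [  0.8  19.2 -20.8]
```

Emit:
{"name": "send_rows", "arguments": {
  "steps": [
    [[0.001, 0.0003, 0.008], 0],
    [[0.002, 0.0005, 0.02], 0],
    [[0.0029, 0.0007, 0.032], 0],
    [[0.0029, 0.0007, 0.044], 0],
    [[0.0029, 0.0007, 0.054], 0],
    [[0.0029, 0.0007, 0.062], 0],
    [[0.0029, 0.0007, 0.067], 0],
    [[0.0029, 0.0007, 0.069], 0]
  ]
}}

```text
clock: 18.75
position: [0.5309, -0.2063, 0.02]
ee_rot: [0.789, -0.615, 0.0, 0.0]
ft_force: [0.1, -0.1, -1.7]
grip_width: 0.446
```

Run:
```python
from go import *
go(.5307,-.2063,-75.85); print(manip.get_obs()['ft_force'],manip.get_obs()['torque'])
p,d,K,P,i=cam('wrist'); cv2.imwrite('pics/wrist9.png',p[:,:,::-1])
T=tool();inv=lambda w:((w-T[:3,3])@T[:3,:3]*1000).round(1)
hsv=cv2.cvtColor(p,cv2.COLOR_RGB2HSV).astype(int)
for v in (80,120,160):
    g=hsv[v,:,1]; L=next(u for u in range(100,256) if g[u]>60); R_=next(u for u in range(420,280,-1) if g[u]>60)
    a,b=inv(onz(K,P,L,v,.008)),inv(onz(K,P,R_,v,.008)); print(v,L,R_,a,b,'mid',(a+b)/2)
```

```text
[ 0.5309 -0.2063  0.02  ] head -75.86
shift [-0.      0.0002  0.    ] spin -0.00013518773046279506
[ 0.10317277 -0.09223453 -1.69643002] [-0.02245596  0.06512816 -0.00544519]
80 153 360 [-44.1 -82.3  12. ] [ 44.3 -82.3  12. ] mid [  0.1 -82.3  12. ]
120 157 357 [-44.  -65.6  12. ] [ 44.6 -65.5  12. ] mid [  0.3  -65.55  12.  ]
160 160 353 [-44.2 -47.5  12. ] [ 44.4 -47.4  12. ] mid [  0.1  -47.45  12.  ]
```

View pics/wrist9.png

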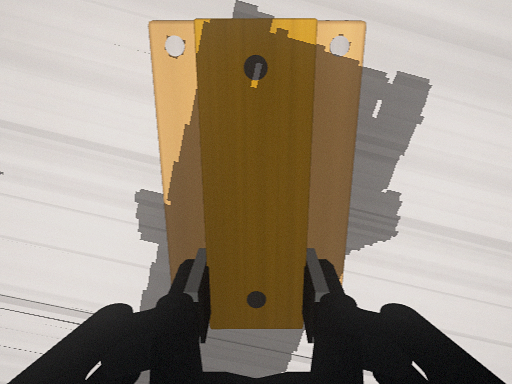

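The plate is centred over the foot to within about 0.5 mm. Descending slowly, with a force check after each step.

Emit:
{"name": "send_rows", "arguments": {
  "steps": [
    [[0, 0, 0.0007], 0],
    [[0, 0, 0.0014], 0],
    [[0, 0, 0.0021], 0],
    [[0, 0, 0.0028], 0],
    [[0, 0, 0.0035], 0],
    [[0, 0, 0.004], 0],
    [[0, 0, 0.0042], 0],
    [[0, 0, 0.0042], 0]
  ]
}}

```text
clock: 19.8
position: [0.5309, -0.2063, 0.016]
ee_rot: [0.789, -0.615, 0.0, 0.0]
ft_force: [0.4, -0.6, -1.8]
grip_width: 0.45
```

Emit:
{"name": "send_rows", "arguments": {
  "steps": [
    [[0, 0, 0.0002], 0],
    [[0, 0, 0.0004], 0],
    [[0, 0, 0.0006], 0],
    [[0, 0, 0.0008], 0],
    [[0, 0, 0.001], 0],
    [[0, 0, 0.0012], 0],
    [[0, 0, 0.0012], 0],
    [[0, 0, 0.0012], 0]
  ]
}}

```text
clock: 20.8
position: [0.5309, -0.2063, 0.0148]
ee_rot: [0.789, -0.615, 0.0, 0.0]
ft_force: [0.4, -0.1, -1.8]
grip_width: 0.447
```

Emit:
{"name": "send_rows", "arguments": {
  "steps": [
    [[0, 0, 0.0002], 0],
    [[0, 0, 0.0004], 0],
    [[0, 0, 0.0006], 0],
    [[0, 0, 0.0008], 0],
    [[0, 0, 0.001], 0],
    [[0, 0, 0.001], 0],
    [[0, 0, 0.001], 0],
    [[0, 0, 0.001], 0]
  ]
}}

```text
clock: 21.8
position: [0.531, -0.2063, 0.0138]
ee_rot: [0.789, -0.615, 0.0, -0.0]
ft_force: [-0.5, -0.2, -1.0]
grip_width: 0.451
```

Emit:
{"name": "send_rows", "arguments": {
  "steps": [
    [[0, 0, 0.0002], 0],
    [[0, 0, 0.0004], 0],
    [[0, 0, 0.0006], 0],
    [[0, 0, 0.0007], 0],
    [[0, 0, 0.0007], 0],
    [[0, 0, 0.0007], 0],
    [[0, 0, 0.0007], 0],
    [[0, 0, 0.0007], 0]
  ]
}}

```text
clock: 22.8
position: [0.531, -0.2063, 0.0132]
ee_rot: [0.789, -0.615, 0.0, -0.0]
ft_force: [0.2, 0.3, -1.3]
grip_width: 0.445
```

Run:
```python
from h import *
o=manip.get_obs();print(o['ft_force'],o['torque'])
```

```text
[ 0.23425159  0.28719565 -1.32933928] [ 0.02347502  0.0653495  -0.05464961]
```

Emit:
{"name": "send_rows", "arguments": {
  "steps": [
    [[0, 0, 0.0002], 0],
    [[0, 0, 0.0004], 0],
    [[0, 0, 0.0006], 0],
    [[0, 0, 0.0008], 0],
    [[0, 0, 0.0008], 0],
    [[0, 0, 0.0008], 0],
    [[0, 0, 0.0008], 0],
    [[0, 0, 0.0008], 0]
  ]
}}

```text
clock: 23.8
position: [0.5312, -0.2064, 0.0128]
ee_rot: [0.789, -0.615, 0.0, 0.0]
ft_force: [-2.2, 0.8, 6.0]
grip_width: 0.447
```

Touchdown at about 7.6 N net of the plate's weight. Releasing.

Emit:
{"name": "send_rows", "arguments": {
  "steps": [
    [[0, 0, -0.0003], 0],
    [[0, 0, -0.0003], 0],
    [[0, 0, -0.0003], 0],
    [[0, 0, -0.0003], 0],
    [[0, 0, -0.0003], 0],
    [[0, 0, -0.0003], 0],
    [[0, 0, -0.0003], 0],
    [[0, 0, -0.0003], 0]
  ],
  "hand": 0.75
}}

```text
clock: 24.8
position: [0.5309, -0.2063, 0.0126]
ee_rot: [0.789, -0.615, 0.0, 0.0]
ft_force: [-0.2, 0.2, -0.3]
grip_width: 0.751
```

Emit:
{"name": "send_rows", "arguments": {
  "steps": [
    [[0, 0, -0.003], 0],
    [[0, 0, -0.008], 0],
    [[0, 0, -0.015], 0],
    [[0, 0, -0.03], 0],
    [[0, 0, -0.05], 0],
    [[0, 0, -0.07], 0],
    [[0, 0, -0.085], 0],
    [[0, 0, -0.09], 0]
  ]
}}

```text
clock: 25.8
position: [0.5314, -0.2065, 0.1041]
ee_rot: [0.789, -0.615, 0.001, -0.0]
ft_force: [-0.2, -0.1, -0.8]
grip_width: 0.75
```

Run:
```python
from h import *
o=manip.get_obs();print(o['ft_force'],o['torque'],o['grip_width'])
p,d,K,P,i=cam('wrist'); cv2.imwrite('pics/wrist10.png',p[:,:,::-1]);np.savez('wrist10.npz',p=p,d=d,K=K,P=P)
p2,_,_,_,_=cam('side'); cv2.imwrite('pics/side10.png',cv2.resize(p2[120:240,170:338,::-1],None,fx=4,fy=4,interpolation=cv2.INTER_CUBIC))
X=cloud(d,K,P);hsv=cv2.cvtColor(p,cv2.COLOR_RGB2HSV).astype(int)
m=((hsv[...,0]>10)&(hsv[...,0]<30)&(hsv[...,1]>60)&(d>0))
for n,mm,zz in (('plate',m&(X[...,2]>.026)&(X[...,2]<.05),.034),('foot',m&(X[...,2]<.016),.008)):
    mm=cv2.morphologyEx(mm.astype(np.uint8),cv2.MORPH_OPEN,np.ones((3,3)))
    nn,l,s,_=cv2.connectedComponentsWithStats(mm)
    if n=='plate': mm=(l==1+np.argmax(s[1:,4])).astype(np.uint8)
    else:
        big=[i for i in range(1,nn) if s[i,4]>300 and 80<s[i,0]<450]; mm=np.isin(l,big).astype(np.uint8)
    q=X[mm>0]
    A=np.c_[q[:,:2]-q[:,:2].mean(0),np.ones(len(q))];c=np.linalg.lstsq(A,q[:,2],rcond=None)[0]
    vs,us=np.nonzero(mm);h=cv2.convexHull(np.array([us,vs]).T.astype(np.int32))[:,0]
    W=np.array([onz(K,P,u,v,zz)[:2] for u,v in h],np.float32)*1000
    print(n,cv2.boundingRect(mm),'z',c[2].round(4),'tilt',np.degrees(c[:2]).round(2),cv2.minAreaRect(W))
```

```text
[-0.16569331 -0.06749699 -0.764123  ] [0.0274863  0.00696831 0.02219088] 0.7501184678814311
plate (221, 46, 70, 192) z 0.0343 tilt [ 0.02 -0.05] ((571.2299194335938, -196.3155517578125), (119.72636413574219, 39.882965087890625), 14.28852367401123)
foot (187, 43, 139, 186) z 0.0082 tilt [-0.   -0.17] ((570.9774169921875, -196.4199676513672), (128.59593200683594, 89.33878326416016), 14.022438049316406)
```

View pics/wrist10.png

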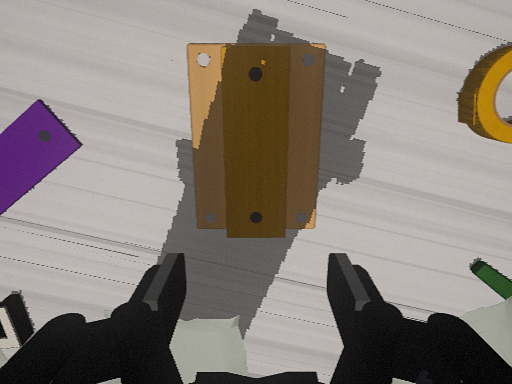

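View pics/side10.png

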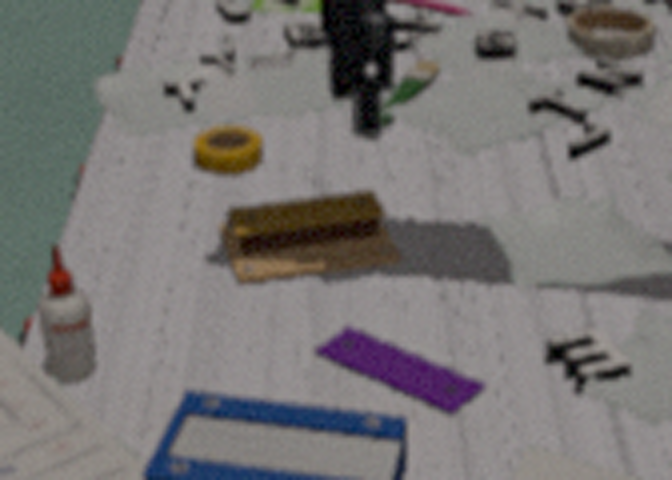

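The plate lies flat at z = 34.3 mm and is centred on the stand within 0.3 mm, with the yaw matching within 0.3°. The gripper is clear and the bottle, letter and tape are where they were, so I'm handing in.

```bash
python3 -c "
from workcell import manip
print(manip.hand_in())"
```

```text
the job is handed in; nothing more can be done
None
```

The brass plate is lying flat and centred along the rib of the gluing stand, and I handed the job in at about 26 s on the robot's clock.

- **Slide:** I pressed with closed fingers at 6.4–7.5 N, as read at the end of each move, and slid the plate out until about 39 mm hung over the edge. The target was 40 mm; the camera estimates ran from 38 to 40 mm.
- **Grasp:** I took it by the overhanging end across its width. As the fingers closed, they pushed about 6 N down on the plate. Lifted, it hung within about 0.6° of level.
- **Placing:** It touched down on the rib at under 2 mm/s with about 7.6 N, then I opened the fingers and backed off straight up.

**Last checks:**
- The plate's top is at z = 34.3 mm against an expected 34 mm, with a tilt of 0.05° or less.
- Its centre is within about 0.3 mm of the stand's centre, and its yaw within 0.3°.
- The gripper was clear and touching nothing. The bottle, letter and tape looked unmoved in the final pictures; I did not measure them again.

No check failed. The one disagreement was the feeder's top height: the fixed cameras gave 56 mm and the wrist camera 54 mm. I settled it by feeling for contact, which came at about 54–55 mm. Between readings the force was not visible, so the peaks are inferred from the slow speeds.

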